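# Present a filter holder to the inspection camera

## Task

On the camera's control box press the round key fully and then, once it is back up, the long bar key, leaving the square key alone. Then lift the filter holder with the round window (the one with the flat rectangular tab) out of the slotted rack and hold it in the air for the camera, tab up: the window centred 12 cm straight in front of the lens, the plate square to the line of sight, which means leaning it as much as the camera is tilted. Finish while holding it there, still; leave the other two holders in their slots, do not shift the camera, and do not tip over the bottle or the beaker.

Things in the scene. Friction and masses are not known exactly. Their poses are not given: they have to be found in the camera images.
- key_round (a joint): travel of the round key, the middle one of the three black keys on the white control box (box 100 x 220 x 40 mm, fixed; the keys stand in a row along its length, 65 mm apart, tops 12 mm above the box). m, 0 up, 0.006 fully down; a spring pushes it back, 1.3 N at the start of the travel and 5 N at the end; it counts as pressed beyond 0.004 and as up below 0.002
- key_bar (a joint): travel of the long bar key at the end of the row on the robot's right; same spring, travel and sense as the round key
- key_square (a joint): travel of the square key at the end of the row on the robot's left, not to be pressed; same spring, travel and sense
- key_round_top (a point): centre of the top face of the round key (30 mm across), pressed downwards; z up, y along the row
- key_bar_top (a point): centre of the top face of the bar key (56 mm long across the row, 16 mm wide along it), pressed downwards; z up, y along the row
- key_square_top (a point): centre of the top face of the square key (28 x 28 mm); z up, y along the row
- keypad: the control box, origin under its centre, z up, y along the row of keys
- holder: the wanted filter holder: an aluminium plate 50 mm wide (its y), 8 mm thick (its x), 64 mm tall (its z) with a round dark window, 34 mm across with its bezel, and on top a flat rectangular tab 24 mm wide (y), 12 mm thick (x) and 44 mm tall. About 110 g. Stands upright in one of the three slots of the rack, at first loose in its slot (1 mm each side). Origin: centre of its underside
- window (a point): centre of the round window, 42 mm above the holder's underside, in the middle of the plate's thickness; axes as the holder's (x square to the plate, z towards the tab)
- tab (a point): centre of the rectangular tab, where it can be gripped across its 24 mm (y) or its 12 mm (x); 86 mm above the holder's underside, 44 mm above the window's centre
- holder_b: another holder of the same plate size, with a square window and a thick round tab (26 mm diameter, 44 mm tall); must stay in its slot. Origin: centre of its underside, z up, x square to the plate
- holder_c: another holder of the same plate size, with a narrow slit window and a thin round tab (11 mm diameter, 44 mm tall); must stay in its slot. Origin: centre of its underside, z up, x square to the plate
- rack: the white slotted rack, 80 x 270 x 30 mm, fixed; three slots 22 mm deep, 85 mm apart along its y; the slots' floor is 8 mm above its underside. Holders stand in a row, faces along its x. Origin: centre of its underside
- lens (a point): centre of the front of the camera's lens (42 mm across). The camera, a white box 60 mm wide on a stiff fixed column 145 mm behind the lens, at the far side of the table, looks roughly towards the robot, tilted down 0.1 to 0.42 rad, lens 0.2 to 0.29 m up; not to be shifted. It looks along -x (x points back into the camera), y is sideways, z up its face
- focus (a point): the unmarked point 120 mm in front of the lens on its line of sight, where the window's centre is to be held; axes as the lens's: the holder is right when its x lies along this x (either way round) and its z along this z
- beaker: empty glass beaker, 64 mm across, 85 mm high, between the rack and the stand; origin: centre of its underside
- bottle: amber glass bottle with a blue cap, 64 mm across, 150 mm high, to the left of the control box and the camera; origin: centre of its underside

How it is judged:
On the way, in this order (a step that is already met when the one before it is completed fails the run):
1. the round key is pressed, alone (value of joint key_round above 0.004 m and value of joint each of key_bar, key_square below 0.002 m), for 0.05 s.
2. the bar key is pressed, alone (value of joint key_bar above 0.004 m and value of joint each of key_round, key_square below 0.002 m), for 0.05 s.
3. the holder with the round window is held clear of the rack (height (world z) of holder above 0.04 m and contact force between the fingers and holder above 1 N and contact force between holder and rack below 0.3 N), for 0.2 s.
At the end, for the whole second after the job is handed in: Fingers hold the round-window holder still in the air, touching nothing else: window centre within 20 mm along and 15 mm across of the point 120 mm before the lens, plate square and tab up as the camera tilts within 0.2 rad; keys up, other holders moved under 20 mm, lens under 10 mm (x of window in the frame of focus between -0.02 and 0.02 m and y of window in the frame of focus between -0.015 and 0.015 m and z of window in the frame of focus between -0.015 and 0.015 m and angle between the x axis of holder and the x axis of focus, either way round below 0.2 rad and angle between the z axis of holder and the z axis of focus, either way round below 0.2 rad and angle between holder's own z axis and vertical below 1 rad and contact force between the fingers and holder above 1 N and linear speed of holder below 0.03 m/s and height (world z) of holder above 0.06 m and contact force between holder and rack below 0.3 N and contact force between holder and keypad below 0.3 N and contact force between holder and holder_b below 0.3 N and contact force between holder and holder_c below 0.3 N and distance of each of holder_b, holder_c from where it was at the start of the episode below 0.02 m and distance of lens from where it was at the start of the episode below 0.01 m and value of joint each of key_round, key_bar, key_square below 0.002 m); the arm keeps its last pose, push and grip.
It fails at once if the square key is pressed (value of joint key_square above 0.003 m).
It fails at once if another holder is taken out or shoved (distance of any of holder_b, holder_c from where it was at the start of the episode above 0.02 m).
It fails at once if the camera is shifted (distance of lens from where it was at the start of the episode above 0.01 m).
It fails at once if the bottle or the beaker is tipped over (angle between any of bottle, beaker's own z axis and vertical above 0.6 rad).
It also fails if it takes over 56 s, if anything falls off the work surface, if the arm or the gripper's body presses on something with over 40 N, if the wrist force passes 120 N, or if a joint passes its speed limit or range.

## Robot

A 6-joint arm with a two-finger parallel gripper is mounted at the origin on the work surface. World frame = base frame: x ahead of the robot, y to its left, z up, the work surface at z = 0. Lengths are in m, angles in rad, forces in N, time in s.
With the tool pointing down it reaches from about 0.35 to 0.975 m from the base axis. Payload 4.9 kg.
Tool frame: the origin (TCP) lies midway between the tips of the shut fingers; the grasp point (between the pads) lies manip.grip_depth behind it (manip.grip_depth is the distance from the TCP to the grasp point, in m); z points along the fingers, x is the direction in which the jaws open and shut, and the axes are right-handed (so a half turn about z gives the same grasp; the last joint's range is limited). The gripper opens to 85 mm and grips with 20 to 120 N. Pads are 22 mm wide; open, the fingers measure 114 mm over their backs; the gripper's body (76 mm by 85 mm) begins 54 mm behind the grasp point. The pads swing forward as they close: fully open they stand 13 mm farther back than shut.
Start: joints at [1.043, 0.053, 1.613, -0, 1.476, -0.119], TCP at [0.248, 0.573, 0.231] pointing down, gripper open.
Joint ranges: [-3.01, 3.01], [-1.01, 2.22], [0.06, 2.58], [-1.02, 4.17], [0.09, 2.62], [-3.14, 3.14]. Speed limits (rad/s): [2.57, 2.57, 3.14, 3.14, 3.14, 3.14].

## Interface

Orientations are given as a unit quaternion [w, x, y, z].
In Python, from plant import state, grab_frame, ticket, manip gives the robot as it stands.
- The arm moves only by the tool carry_out, never from a script. Its argument "moves" is a list that holds one entry, the list of rows, each a list of 7 numbers: the turn, a rotation vector about the tool's x, y, z each as a share of 5 degrees, from -1 to 1, then the shift along the tool's x, y, z each as a share of 0.04 m, from -1 to 1, then the gripper command: -1 is shut, 1 is fully open, values between are in proportion. A call has 1 to 8 rows; each row shifts and turns the commanded pose from where the row before left it, along the tool's axes as they then stand; what a row does not reach is not made up. A row lasts 1/12 s, in which the tool goes at most 41.7 mm and 7.16 degrees, less where a joint would pass 70% of its speed; a pose out of reach is approached as far as the arm can. A call with a number of a shift or a turn outside -1 to 1 is refused whole. A call with a gripper value outside its range is refused whole. The fingers move at their own pace and stop on an object; the grip force is fixed at half the most. Time passes only in rows, so rows that do not move let the fingers close. It gives the time, the measured TCP pose, the force and the opening at its end, in the units of the state.
- state(): the state, without advancing time (a new reading comes with each control period).
- grab_frame(name): name is "scene" or "side" or "wrist"; returns a dict with "frame" (420x560x3 uint8, red, green, blue), "z_map" (420x560 float32, m along the optical axis (not along the pixel's ray), 0 where there is no reading), "K" (3x3 intrinsics, pixels), "k1" (the pictures are not rectified: a ray, as slopes to the right and down, at radius r is drawn at 1 + k1 r^2 times it, then the intrinsics apply), "world_from_camera" (4x4, takes a point from camera to world coordinates); the wrist camera has in their place "hand_eye" (4x4, takes a point from camera to tool coordinates, whose origin is the TCP and whose axes are the tool frame's). Camera axes: x right, y down, z forward; pixel columns grow to the right and rows downward; lengths in m; the calibration is good to about 2 mm. A picture is of the moment at which its call begins: read the wrist's pose just before it.
- ticket.job_done(): hands the job in, once; it reports no verdict.
The state is a dict: "time": time; "joint_pos": joint angles; "joint_vel": joint speeds; "joint_efforts": joint torques, N m; "tool_pos": TCP position; "tool_rot": TCP orientation; "contact_force": force on the tool from outside, world axes, zero at the start; "ft_torque": the same for the moment, N m; "gripper_width": opening from 0.0 (shut) to 1.0 (fully open).
Only numpy, scipy, OpenCV 4.12 (cv2) and the standard library are available. Lean on these libraries where they do the work, as an engineer would, in place of code of your own. Each camera call takes 0.05 s, during which the arm holds its last target.

## Working session

There is one attempt and no reset: what is moved stays moved. The work goes in short steps, Python scripts to look and compute and a tool call to move; the robot and the scene stay as the last step left them, time stands still between calls to the robot, and variables do not carry over. Pictures are saved under pics/ and viewed, and the job is handed in when it is done.

Besides the shell and the picture viewer there is one more tool, called after "Call:" by a JSON object that holds its "name" and its "arguments". carry_out: Moves the arm, as the interface text tells. Shift numbers are shares of 0.04 m and turn numbers shares of 5 degrees, none past 1 either way. Its arguments: {"type":"object","properties":{"moves":{"type":"array"}},"required":["moves"]}

```bash
ls; mkdir -p pics
cat > h.py <<'E'
import numpy as np, cv2
from plant import state, grab_frame, ticket, manip
from scipy.spatial.transform import Rotation as R
def Rq(q): return R.from_quat([q[1],q[2],q[3],q[0]])
def save(n,f): cv2.imwrite('pics/'+n+'.png',cv2.cvtColor(f['frame'],cv2.COLOR_RGB2BGR))
def tcp():
    s=state();T=np.eye(4);T[:3,:3]=Rq(s['tool_rot']).as_matrix();T[:3,3]=s['tool_pos'];return T
def rays(f,px):
    K=np.array(f['K']);k=float(f['k1'])
    p=cv2.undistortPoints(np.array(px,float).reshape(-1,1,2),K,np.array([k,0,0,0,0.])).reshape(-1,2)
    return np.c_[p,np.ones(len(p))]
def pts(f,px,T):
    """world points by depth map"""
    px=np.array(px);z=f['z_map'][px[:,1].astype(int),px[:,0].astype(int)]
    c=rays(f,px)*z[:,None]
    return c@T[:3,:3].T+T[:3,3]
def plane(f,px,T,h):
    d=rays(f,px)@T[:3,:3].T;o=T[:3,3]
    return o+d*((h-o[2])/d[:,2])[:,None]
E
python3 - <<'E'
from h import *
import pickle
s=state();print(s);print(manip.grip_depth,[a for a in dir(manip) if a[0]!='_'])
d={}
T=tcp()
for n in ['wrist','scene','side']:
    f=grab_frame(n);save(n+'0',f);d[n]={k:np.array(v) for k,v in f.items()}
d['T']=T
pickle.dump(d,open('d0.pkl','wb'))
for n in ['scene','side']: print(n,d[n]['world_from_camera'].round(3),d[n]['K'],d[n]['k1'])
print(d['wrist']['hand_eye'])
E
```

```text
pics
{'time': 0.0, 'joint_pos': array([ 1.04299843e+00,  5.33712904e-02,  1.61428068e+00, -2.24902049e-05,
        1.47600607e+00, -1.19006630e-01]), 'joint_vel': array([ 0.0001543 ,  0.00076668,  0.0003565 , -0.0015814 , -0.00079068,
        0.00059642]), 'joint_efforts': array([-7.09919914e-05, -3.93683124e+01, -3.70178461e+01, -9.67062351e-05,
        7.09698055e-03,  3.15658633e-05]), 'tool_pos': array([0.2481326 , 0.57295792, 0.23006203]), 'tool_rot': array([ 4.70327398e-04,  8.35911783e-01,  5.48862847e-01, -9.19439438e-04]), 'contact_force': array([-0.68684786, -0.24338743,  0.21695402]), 'ft_torque': array([-0.00935236, -0.02862526,  0.02787988]), 'gripper_width': 0.9994916049792335}
0.0187 ['IKError', 'grip_depth']
scene [[ 0.59   0.604 -0.535  1.158]
 [ 0.807 -0.45   0.382 -0.373]
 [-0.01  -0.657 -0.753  0.99 ]
 [ 0.     0.     0.     1.   ]] [[474.33233752   0.         272.94916006]
 [  0.         474.33233752 214.75216233]
 [  0.           0.           1.        ]] -0.13021159567048127
side [[-0.999 -0.03   0.032  0.559]
 [-0.044  0.566 -0.823  1.083]
 [ 0.006 -0.824 -0.567  0.881]
 [ 0.     0.     0.     1.   ]] [[545.70250316   0.         279.52144937]
 [  0.         545.70250316 200.72621037]
 [  0.           0.           1.        ]] -0.21046827687709518
[[ 9.99999995e-01 -4.64149455e-05  8.80942855e-05  2.97957989e-04]
 [ 2.02638130e-05  9.61060627e-01  2.76337603e-01 -7.09435222e-02]
 [-9.74901441e-05 -2.76337600e-01  9.61060623e-01 -1.43722678e-01]
 [ 0.00000000e+00  0.00000000e+00  0.00000000e+00  1.00000000e+00]]
```

View pics/scene0.png

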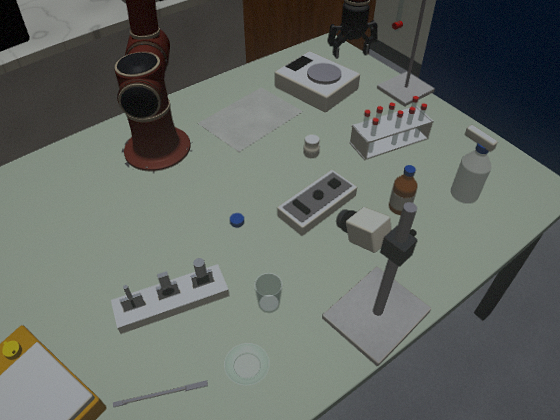

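View pics/side0.png

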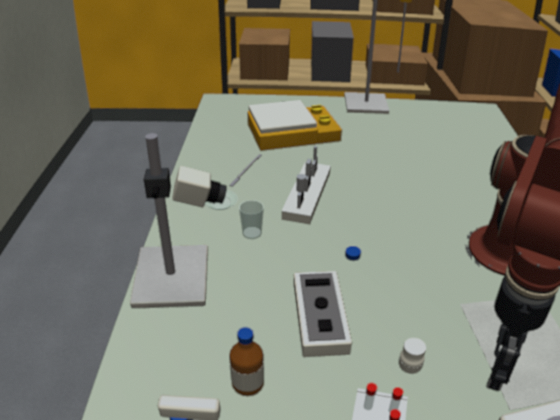

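View pics/wrist0.png

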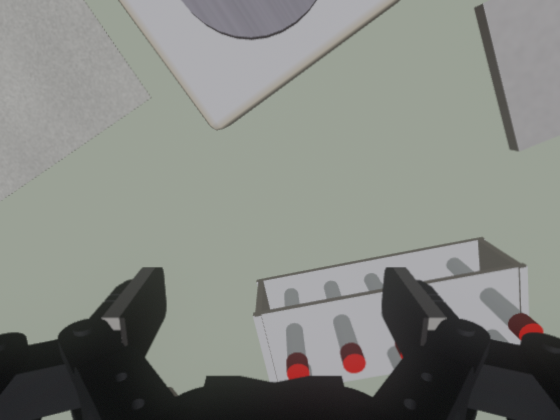

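The scene view (bar ~302,207, round ~318,194, square ~334,183), the rack (~170,298) with three holders and the lens (~346,221) are all visible. I'll zoom in on them next.

Run:
```python
import cv2
s=cv2.imread('pics/scene0.png');d=cv2.imread('pics/side0.png')
def c(im,x,y,w,h,k,n): cv2.imwrite('pics/'+n+'.png',cv2.resize(im[y:y+h,x:x+w],None,fx=k,fy=k,interpolation=cv2.INTER_CUBIC))
c(s,100,245,140,90,5,'z1');c(s,270,160,160,100,5,'z2');c(d,270,140,80,80,7,'z3');c(d,140,150,140,100,5,'z4');c(d,280,260,80,100,6,'z5')
```

```text
(no output)
```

View pics/z1.png

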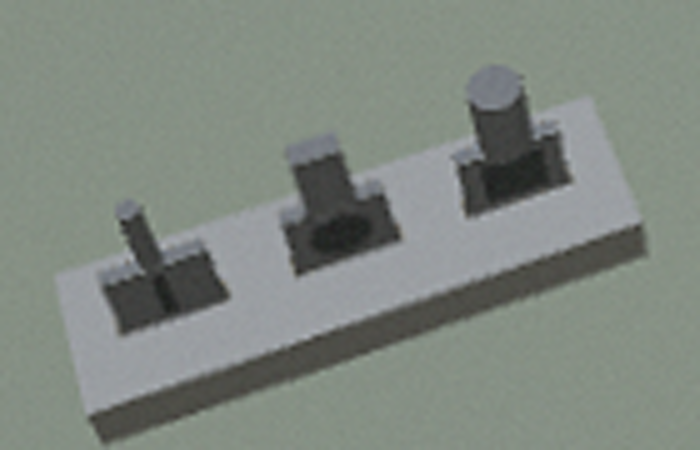

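View pics/z2.png

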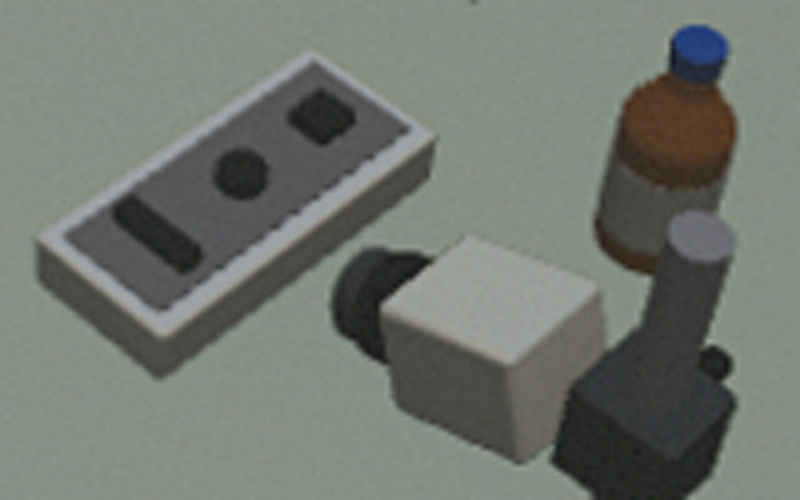

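View pics/z3.png

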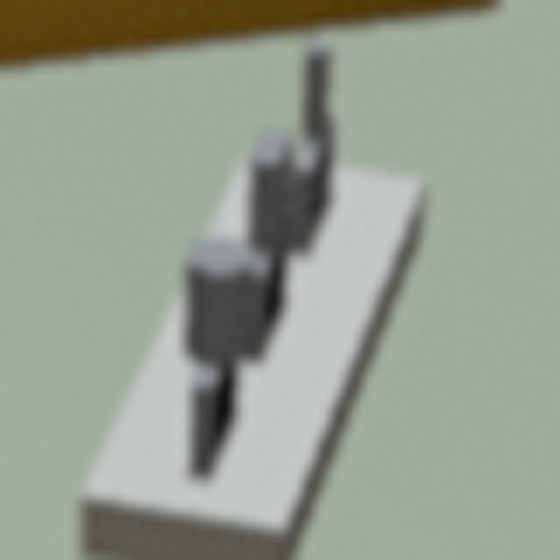

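View pics/z4.png

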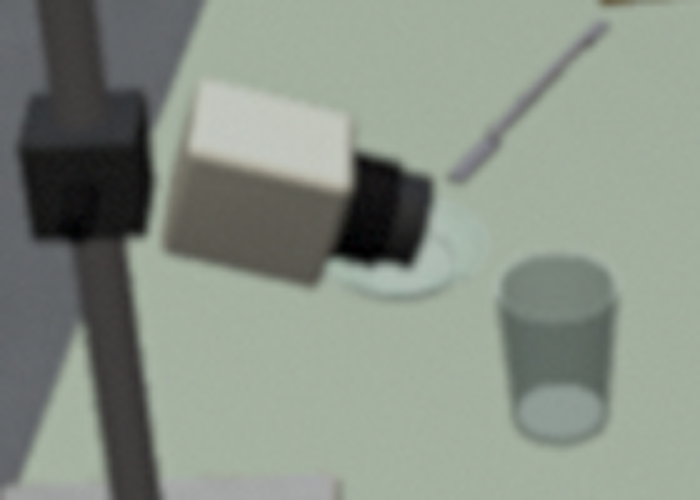

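View pics/z5.png

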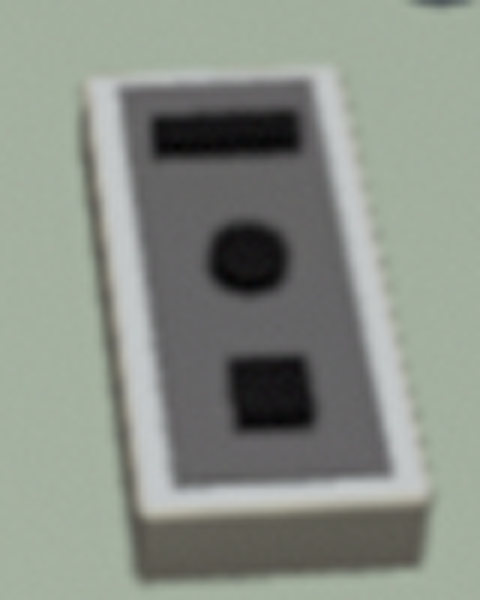

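Run:
```python
from h import *
import pickle
np.set_printoptions(precision=4,suppress=True)
d=pickle.load(open('d0.pkl','rb'))
S,D=d['scene'],d['side'];TS,TD=S['world_from_camera'],D['world_from_camera']
ks=[[318,194.8],[301.4,206.8],[334.4,183.4]];kd=[[321.3,302.8],[317.7,282.3],[325.2,325.5]]
print('keys scene/side plane');print(plane(S,ks,TS,.052));print(plane(D,kd,TD,.052));print('depth',pts(S,ks,TS),pts(D,kd,TD))
print('tab');print(plane(S,[[162.6,274.6],[126,286.6],[199.2,262.4]],TS,.116));print(plane(D,[[308.9,161.4]],TD,.116));print(pts(S,[[162.6,274.6]],TS))
rc=plane(S,[[111.4,299.6],[218,264.6],[228.4,289.4],[118,327.4]],TS,.03);print('rack',rc,rc.mean(0),np.linalg.norm(np.diff(rc,axis=0),axis=1))
# camera body faces by depth
def fit(f,T,poly,nm):
    m=np.zeros((420,560),np.uint8);cv2.fillPoly(m,[np.array(poly,int)],1);m=cv2.erode(m,np.ones((3,3)))
    v,u=np.nonzero(m);z=f['z_map'][v,u];ok=z>0;P=pts(f,np.c_[u,v][ok],T)
    c=np.median(P,0)
    q=P[np.linalg.norm(P-c,axis=1)<.08]
    c=q.mean(0);n=np.linalg.svd(q-c)[2][2];n*=np.sign(n[2]+1e-9);print(nm,len(q),c,n,'rms',np.std((q-c)@n))
Z2=lambda a:[(x/5+270,y/5+160) for x,y in a]
Z4=lambda a:[(x/5+140,y/5+150) for x,y in a]
fit(S,TS,Z2([(470,240),(600,292),(510,362),(385,308)]),'top S')
fit(S,TS,Z2([(385,312),(512,366),(520,460),(398,400)]),'side S')
fit(D,TD,Z4([(205,85),(352,118),(350,185),(190,150)]),'top D')
fit(D,TD,Z4([(190,155),(345,190),(318,280),(168,245)]),'sideD')
```

```text
keys scene/side plane
[[0.5065 0.2435 0.052 ]
 [0.514  0.1798 0.052 ]
 [0.5002 0.3083 0.052 ]]
[[0.5009 0.2569 0.052 ]
 [0.5078 0.1935 0.052 ]
 [0.4939 0.3216 0.052 ]]
depth [[0.5053 0.2447 0.0502]
 [0.5117 0.1819 0.0486]
 [0.4999 0.3086 0.0516]] [[0.5008 0.2561 0.0512]
 [0.5078 0.1933 0.0518]
 [0.4938 0.3205 0.0508]]
tab
[[ 0.5328 -0.2314  0.116 ]
 [ 0.513  -0.3127  0.116 ]
 [ 0.5527 -0.1481  0.116 ]]
[[ 0.5295 -0.2229  0.116 ]]
[[ 0.5313 -0.2311  0.1139]]
rack [[ 0.4624 -0.3515  0.03  ]
 [ 0.5266 -0.0917  0.03  ]
 [ 0.6024 -0.1099  0.03  ]
 [ 0.5397 -0.3697  0.03  ]] [ 0.5328 -0.2307  0.03  ] [0.2677 0.0779 0.2673]
top S 439 [0.7793 0.1264 0.2852] [-0.3201 -0.0299  0.9469] rms 0.0010243480896568549
side S 369 [0.7888 0.1011 0.2603] [ 0.1232 -0.9924  0.0009] rms 0.0009100256096200673
top D 362 [0.7716 0.1369 0.2827] [-0.3417 -0.0336  0.9392] rms 0.0012313327712809635
sideD 512 [0.7781 0.1615 0.2575] [ 0.1164 -0.9932  0.0092] rms 0.0017867178119502418
```

Scene and side disagree by about 13 mm at the keys, so one of their calibrations is off. I'll settle it with the wrist camera over the keypad.

Call:
{"name": "carry_out", "arguments": {"moves": [[[0,0,0,-0.49,0.84,-0.05,-1],[0,0,0,-0.49,0.84,-0.05,-1],[0,0,0,-0.49,0.84,-0.05,-1],[0,0,0,-0.49,0.84,-0.05,-1],[0,0,0,-0.49,0.84,-0.05,-1],[0,0,0,-0.49,0.84,-0.05,-1],[0,0,0,-0.49,0.84,-0.05,-1],[0,0,0,-0.49,0.84,-0.05,-1]]]}}

```text
time: 0.82
tool_pos: [0.4333, 0.321, 0.2471]
tool_rot: [-0.0, 0.836, 0.549, -0.0]
contact_force: [0.6, 0.4, 0.2]
gripper_width: -0.0
```

Call:
{"name": "carry_out", "arguments": {"moves": [[[0,0,0,-0.49,0.84,-0.05,-1],[0,0,0,-0.49,0.84,-0.05,-1],[0,0,0,0,0,0,-1],[0,0,0,0,0,0,-1]]]}}

```text
time: 1.15
tool_pos: [0.4797, 0.2585, 0.2511]
tool_rot: [-0.0, 0.837, 0.547, -0.0]
contact_force: [-0.1, 0.4, -0.1]
gripper_width: -0.0
```

```bash
cat > shot.py <<'E'
from h import *
import pickle,sys
np.set_printoptions(precision=4,suppress=True)
n=sys.argv[1];d={}
d['T']=tcp()
for c in sys.argv[2:]:
    f=grab_frame(c);save(c+n,f);d[c]={k:np.array(v) for k,v in f.items()}
if 'wrist' in d: d['wrist']['Tw']=d['T']@d['wrist']['hand_eye']
pickle.dump(d,open(n+'.pkl','wb'));print(d['T'],state()['time'],state()['joint_pos'])
E
python3 shot.py k1 wrist scene side
```

```text
[[ 0.4011  0.916  -0.0005  0.4797]
 [ 0.916  -0.4011  0.0001  0.2585]
 [-0.0001 -0.0005 -1.      0.2511]
 [ 0.      0.      0.      1.    ]] 1.3 [ 0.3625 -0.1506  1.7764  0.0004  1.5164 -0.8006]
```

View pics/wristk1.png

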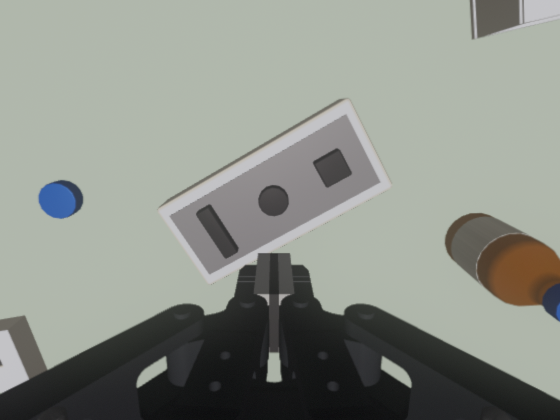

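View pics/scenek1.png

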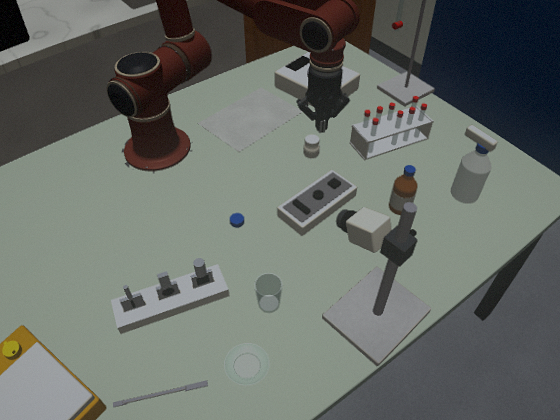

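View pics/sidek1.png

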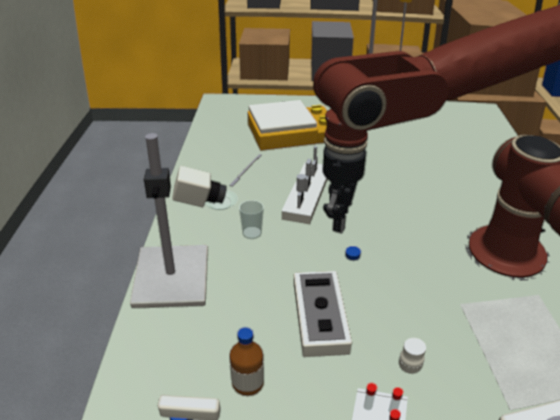

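The wrist view shows round (273,200), bar (217,232) and square (332,167). The tip is at about (322,129) in scene and (338,229) in side.

```bash
cat >> h.py <<'E'
def proj(f,T,P):
    C=np.linalg.inv(T);rv=cv2.Rodrigues(C[:3,:3])[0]
    return cv2.projectPoints(np.array(P,float).reshape(-1,1,3),rv,C[:3,3],np.array(f['K']),np.array([float(f['k1']),0,0,0,0]))[0].reshape(-1,2)
E
python3 - <<'E'
from h import *
import pickle
np.set_printoptions(precision=4,suppress=True)
d=pickle.load(open('k1.pkl','rb'));W=d['wrist']
# refine key blobs in wrist: dark
def blob(f,c,r,th):
    g=f['frame'].max(2);x,y=c;s=g[y-r:y+r,x-r:x+r]
    n,l,st,ce=cv2.connectedComponentsWithStats((s<th).astype(np.uint8));i=l[r,r];return ce[i]+[x-r,y-r],st[i]
px=[[273,200],[217,232],[332,167]]
print(W['frame'][200,273],W['frame'][200,300])
px=[blob(W,p,34,85)[0] for p in px];print(px,[blob(W,p.astype(int),34,85)[1] for p in px])
print(plane(W,px,W['Tw'],.052),pts(W,np.array(px),W['Tw']))
for n in ['scene','side']: print(n,proj(d[n],d[n]['world_from_camera'],[d['T'][:3,3],[0,0,0]]))
c=np.array([[160,209],[349,99],[389,184],[211,282]]);P=plane(W,c,W['Tw'],.04);print(P,P.mean(0),np.linalg.norm(np.diff(P,axis=0),axis=1))
E
python3 - <<'E'
import cv2
for n,(x,y) in {'scene':(322,120),'side':(338,220)}.items():
    im=cv2.imread(f'pics/{n}k1.png')[y-30:y+30,x-30:x+30];cv2.imwrite(f'pics/tip_{n}.png',cv2.resize(im,None,fx=8,fy=8))
E
```

```text
[74 71 71] [140 136 138]
[array([273.0914, 200.18  ]), array([217.0598, 230.9188]), array([331.8626, 167.3303])] [array([ 20,  19,  29,  31, 711], dtype=int32), array([ 13,   9,  42,  53, 936], dtype=int32), array([ 16,  16,  38,  38, 866], dtype=int32)]
[[0.498  0.2503 0.052 ]
 [0.5046 0.1865 0.052 ]
 [0.4909 0.3142 0.052 ]] [[0.4976 0.2505 0.0539]
 [0.5042 0.187  0.0538]
 [0.4909 0.3142 0.052 ]]
scene [[320.475  130.0933]
 [157.0473 147.3405]]
side [[337.9736 229.2305]
 [508.0479 249.7364]]
[[0.4635 0.1405 0.04  ]
 [0.4401 0.3528 0.04  ]
 [0.5318 0.3609 0.04  ]
 [0.5574 0.1515 0.04  ]] [0.4982 0.2514 0.04  ] [0.2135 0.0921 0.211 ]
```

View pics/tip_scene.png

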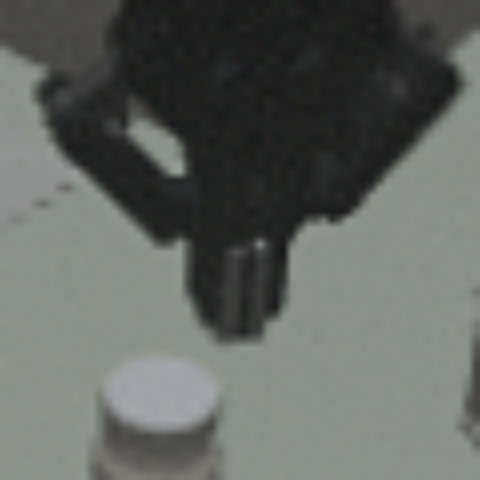

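View pics/tip_side.png

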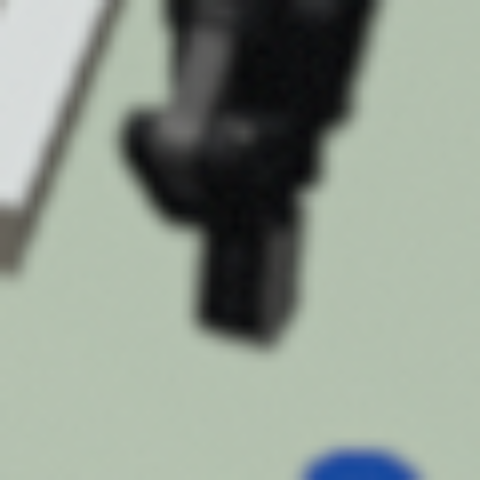

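The wrist view puts the round key at (0.498, 0.250), between the two fixed-camera values, and it's self-consistent (64 mm spacing). I'll hover just above it and check again.

Call:
{"name": "carry_out", "arguments": {"moves": [[[0,0,0,0,0.5,0.5,-1],[0,0,0,0,0,1,-1],[0,0,0,0,0,1,-1],[0,0,0,0,0,1,-1],[0,0,0,0,0,0.7,-1],[0,0,0,0,0,0,-1],[0,0,0,0,0,0,-1]]]}}

```text
time: 1.88
tool_pos: [0.4951, 0.2528, 0.0817]
tool_rot: [-0.001, 0.835, 0.55, -0.002]
contact_force: [-0.1, 0.0, 0.3]
gripper_width: -0.005
```

```bash
python3 shot.py k2 wrist side scene
```

```text
[[ 0.3955  0.9184 -0.0041  0.4951]
 [ 0.9185 -0.3955 -0.0013  0.2528]
 [-0.0028 -0.0032 -1.      0.0817]
 [ 0.      0.      0.      1.    ]] 2.0333 [ 0.337   0.0296  1.8894  0.      1.2171 -0.8261]
```

View pics/wristk2.png

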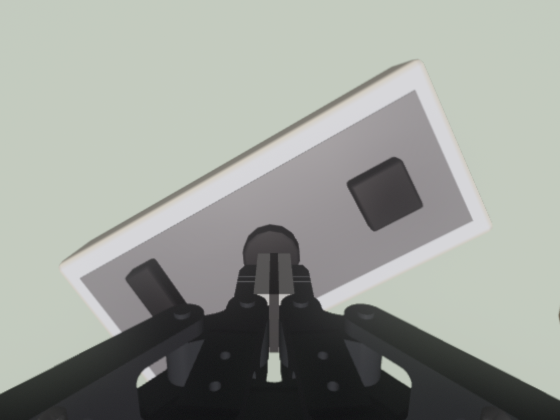

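View pics/sidek2.png

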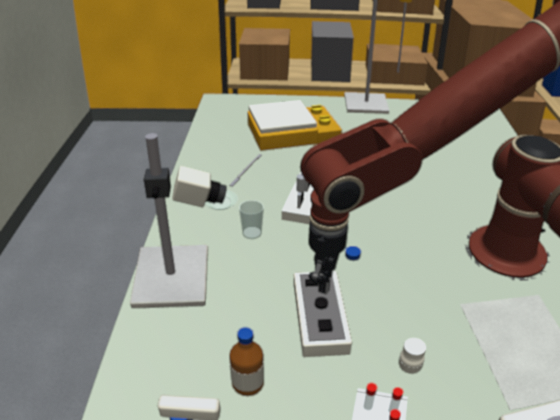

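The round key's top edge is at about (271,227) and its sides at x 244 and 300, so its centre is near (272,255), partly under the tips.

Run:
```python
from h import *
import pickle
np.set_printoptions(precision=4,suppress=True)
d=pickle.load(open('k2.pkl','rb'));W=d['wrist']
print(plane(W,[[272,255],[272,229],[385,195],[244,255],[300,255]],W['Tw'],.052))
print(pts(W,np.array([[255,240],[285,240],[385,195],[150,275]]),W['Tw']))
print(proj(W,W['Tw'],[d['T'][:3,3]]))
im=cv2.imread('pics/wristk2.png')[200:320,210:340];cv2.imwrite('pics/zz.png',cv2.resize(im,None,fx=5,fy=5))
```

```text
[[0.4988 0.2506 0.052 ]
 [0.4858 0.2562 0.052 ]
 [0.4915 0.3139 0.052 ]
 [0.4931 0.2374 0.052 ]
 [0.5045 0.2638 0.052 ]]
[[0.4871 0.2464 0.0543]
 [0.4937 0.26   0.0525]
 [0.4906 0.3135 0.0545]
 [0.4838 0.188  0.0525]]
[[272.8517 273.3882]]
```

View pics/zz.png

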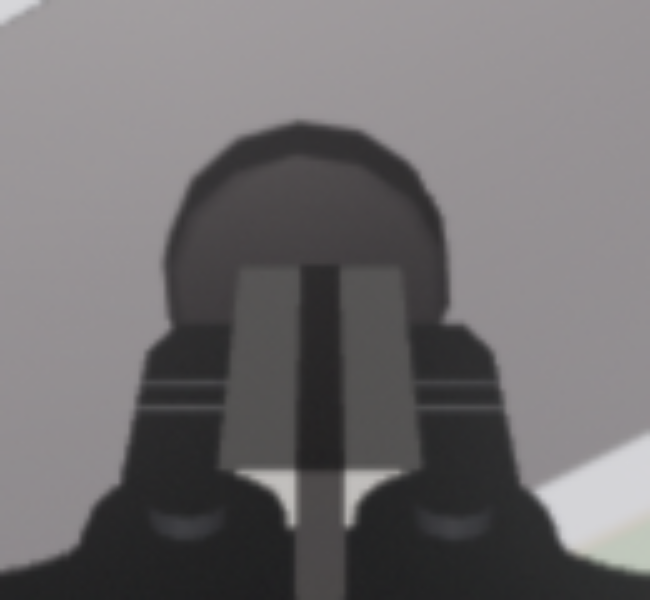

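Call:
{"name": "carry_out", "arguments": {"moves": [[[0,0,0,0,0.14,0.3,-1],[0,0,0,0,0,0.3,-1],[0,0,0,0,0,0.1,-1],[0,0,0,0,0,0.1,-1],[0,0,0,0,0,0,-1],[0,0,0,0,0,0,-1]]]}}

```text
time: 2.53
tool_pos: [0.5021, 0.2497, 0.0512]
tool_rot: [-0.0, 0.836, 0.549, -0.0]
contact_force: [-0.9, -1.4, 1.5]
gripper_width: -0.0
```

Call:
{"name": "carry_out", "arguments": {"moves": [[[0,0,0,0,0,0.07,-1],[0,0,0,0,0,0.06,-1],[0,0,0,0,0,0,-1],[0,0,0,0,0,0,-1]]]}}

```text
time: 2.87
tool_pos: [0.5028, 0.2501, 0.0468]
tool_rot: [0.0, 0.836, 0.549, 0.001]
contact_force: [-1.1, -0.4, 4.5]
gripper_width: -0.006
```

Call:
{"name": "carry_out", "arguments": {"moves": [[[0,0,0,0,0,0.03,-1],[0,0,0,0,0,0,-1],[0,0,0,0,0,0,-1]]]}}

```text
time: 3.12
tool_pos: [0.5029, 0.2501, 0.046]
tool_rot: [0.0, 0.836, 0.549, 0.0]
contact_force: [-2.3, -0.3, 7.8]
gripper_width: -0.0
```

The round key bottomed at 7.8 N, consistent with full travel. Next, lift and move to the bar key.

Call:
{"name": "carry_out", "arguments": {"moves": [[[0,0,0,0,0,-0.5,-1],[0,0,0,0,0,-0.5,-1],[0,0,0,-0.72,0.35,0,-1],[0,0,0,-0.72,0.35,0,-1],[0,0,0,0,0,0,-1],[0,0,0,0,0,0,-1]]]}}

```text
time: 3.62
tool_pos: [0.5048, 0.1848, 0.0843]
tool_rot: [-0.0, 0.837, 0.548, -0.0]
contact_force: [0.2, -0.5, -0.7]
gripper_width: -0.004
```

```bash
python3 shot.py k3 wrist
```

```text
[[ 0.3997  0.9166 -0.0006  0.5048]
 [ 0.9166 -0.3997  0.0002  0.1848]
 [-0.     -0.0007 -1.      0.0843]
 [ 0.      0.      0.      1.    ]] 3.6667 [ 0.2137 -0.0151  1.9387  0.0005  1.2186 -0.9473]
```

View pics/wristk3.png

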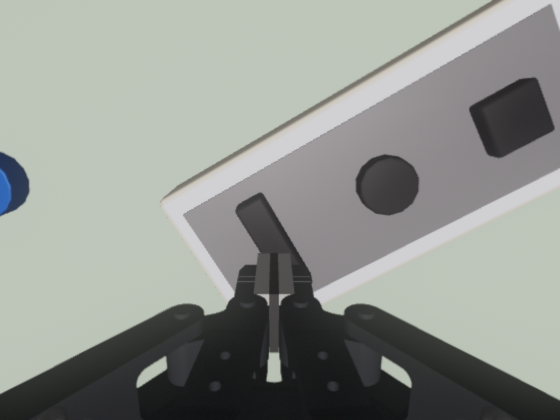

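The tips are over the bar key and the round key (388,185) is back up. Pressing the bar now.

Call:
{"name": "carry_out", "arguments": {"moves": [[[0,0,0,0,0,0.35,-1],[0,0,0,0,0,0.35,-1],[0,0,0,0,0,0.12,-1],[0,0,0,0,0,0.07,-1],[0,0,0,0,0,0.05,-1],[0,0,0,0,0,0,-1],[0,0,0,0,0,0,-1],[0,0,0,0,0,0,-1]]]}}

```text
time: 4.33
tool_pos: [0.5056, 0.1863, 0.0482]
tool_rot: [0.0, 0.836, 0.549, 0.001]
contact_force: [-2.7, 0.6, 3.8]
gripper_width: -0.002
```

Call:
{"name": "carry_out", "arguments": {"moves": [[[0,0,0,0,0,0.04,-1],[0,0,0,0,0,0.03,-1],[0,0,0,0,0,0,-1],[0,0,0,0,0,0,-1]]]}}

```text
time: 4.67
tool_pos: [0.5059, 0.1863, 0.046]
tool_rot: [0.0, 0.836, 0.549, 0.001]
contact_force: [-4.5, 0.8, 9.2]
gripper_width: 0.001
```

The bar key is fully pressed (9.2 N at the stop). I'll rise, go to the rack and open part way.

Call:
{"name": "carry_out", "arguments": {"moves": [[[0,0,0,0,0,-0.5,-1],[0,0,0,0,0,-1,-1],[0,0,0,0,0,-1,-1],[0,0,0,0,0,-1,-1],[0,0,0,0,0,-1,-1],[0,0,0,0,0,-1,-1],[0,0,0,-0.92,0.38,0,-1],[0,0,0,-0.92,0.38,0,-1]]]}}

```text
time: 5.33
tool_pos: [0.5057, 0.1065, 0.2688]
tool_rot: [0.002, 0.835, 0.551, 0.004]
contact_force: [0.7, -0.5, -1.6]
gripper_width: -0.002
```

Call:
{"name": "carry_out", "arguments": {"moves": [[[0,0,0,-0.92,0.38,0,0],[0,0,0,-0.92,0.38,0,0.4],[0,0,0,-0.92,0.38,0,0.4],[0,0,0,-0.92,0.38,0,0.4],[0,0,0,-0.92,0.38,0,0.4],[0,0,0,-0.92,0.38,0,0.4],[0,0,0,-0.92,0.38,0,0.4],[0,0,0,-0.92,0.38,0,0.4]]]}}

```text
time: 6.0
tool_pos: [0.4979, -0.2146, 0.2642]
tool_rot: [0.001, 0.836, 0.549, 0.0]
contact_force: [1.3, -1.1, 0.3]
gripper_width: 0.699
```

Call:
{"name": "carry_out", "arguments": {"moves": [[[0,0,-0.95,0,0,0,0.4],[0,0,-0.95,0,0,0,0.4],[0,0,0,0,0,0,0.4],[0,0,0,0,0,0,0.4]]]}}

```text
time: 6.33
tool_pos: [0.4982, -0.2126, 0.264]
tool_rot: [0.0, 0.788, 0.615, -0.0]
contact_force: [0.2, 0.6, -0.3]
gripper_width: 0.702
```

```bash
python3 shot.py r1 wrist scene side
```

```text
[[ 0.2431  0.97   -0.0002  0.4982]
 [ 0.97   -0.2431 -0.0003 -0.2126]
 [-0.0003 -0.0001 -1.      0.264 ]
 [ 0.      0.      0.      1.    ]] 6.4833 [-0.5392 -0.1655  1.7675 -0.0002  1.5393 -1.8665]
```

View pics/wristr1.png

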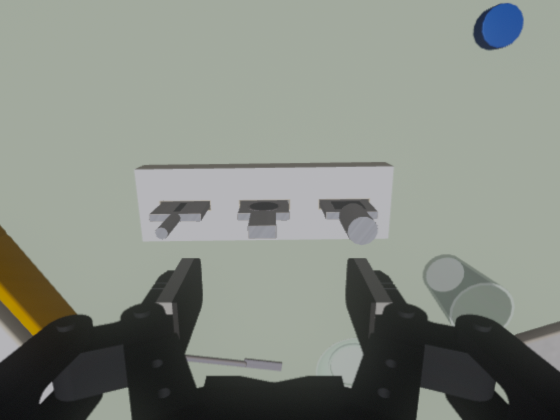

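View pics/sider1.png

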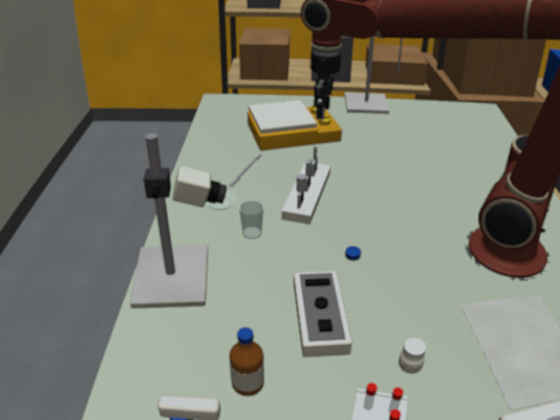

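Run:
```python
import cv2
im=cv2.imread('pics/wristr1.png')[150:260,130:400];cv2.imwrite('pics/z6.png',cv2.resize(im[40:100,80:170],None,fx=8,fy=8,interpolation=cv2.INTER_CUBIC))
```

```text
(no output)
```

View pics/z6.png

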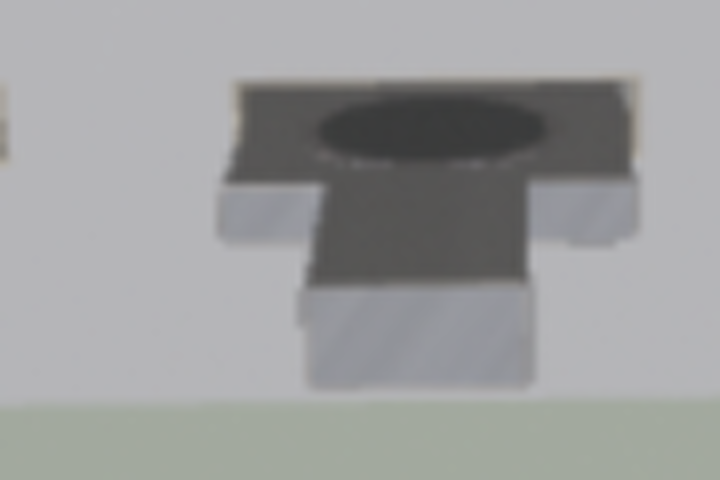

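Run:
```python
from h import *
import pickle
np.set_printoptions(precision=4,suppress=True)
d=pickle.load(open('r1.pkl','rb'));W=d['wrist'];Tw=W['Tw']
c=np.array([[305,287],[532,283],[533,385],[310,387]])/8+[210,190]
P=plane(W,c,Tw,.116);print(P,P.mean(0),np.linalg.norm(np.diff(P,axis=0),axis=1)); print(pts(W,c.mean(0)[None],Tw))
q=plane(W,np.array([[218,182],[637,178]])/8+[210,190],Tw,.072);print('plate top edge',q,np.linalg.norm(q[1]-q[0]))
e=plane(W,[[138,170],[391,167],[387,238],[142,241]],Tw,.03);print('rack',e,e.mean(0),np.linalg.norm(np.diff(e,axis=0),axis=1))
for v in (P[1]-P[0],q[1]-q[0],e[1]-e[0],e[2]-e[3]): print('dir deg',np.degrees(np.arctan2(v[1],v[0])))
T=d['T'];print('tool x deg',np.degrees(np.arctan2(T[1,0],T[0,0])))
tab=P.mean(0);print('delta tool to tcp z .075', T[:3,:3].T@(np.array([tab[0],tab[1],.078])-T[:3,3])/.04)
```

```text
[[ 0.5214 -0.2401  0.116 ]
 [ 0.5268 -0.2167  0.116 ]
 [ 0.5379 -0.2194  0.116 ]
 [ 0.5324 -0.2425  0.116 ]] [ 0.5296 -0.2297  0.116 ] [0.0239 0.0115 0.0238]
[[ 0.5289 -0.2294  0.1181]]
plate top edge [[ 0.5198 -0.2536  0.072 ]
 [ 0.5316 -0.2046  0.072 ]] 0.05033074433274802
rack [[ 0.461  -0.3487  0.03  ]
 [ 0.5221 -0.092   0.03  ]
 [ 0.5992 -0.1087  0.03  ]
 [ 0.5369 -0.3716  0.03  ]] [ 0.5298 -0.2303  0.03  ] [0.2639 0.0789 0.2702]
dir deg 76.99677071141207
dir deg 76.50415276241476
dir deg 76.621535805882
dir deg 76.67948711080362
tool x deg 75.92957358982139
delta tool to tcp z .075 [-0.2231  0.8656  4.6507]
```

The tab is measured at (0.5296, −0.2297), 23.9×11.6 mm against 24×12 nominal, so that's solid. While the gripper is empty, I'll use the wrist camera to look at the lens.

Call:
{"name": "carry_out", "arguments": {"moves": [[[0,0,0,0.95,0.06,-0.24,0.4],[0,0,0,0.95,0.06,-0.24,0.4],[0,0,0,0.95,0.06,-0.24,0.4],[0,0,0,0.95,0.06,-0.24,0.4],[0,0,0,0.95,0.06,-0.24,0.4],[0,0,0,0.95,0.06,-0.24,0.4],[0,0,0,0.95,0.06,-0.24,0.4],[0,0,0,0.95,0.06,-0.24,0.4]]]}}

```text
time: 7.15
tool_pos: [0.5902, 0.0808, 0.342]
tool_rot: [0.0, 0.788, 0.616, 0.0]
contact_force: [0.8, -0.7, 0.4]
gripper_width: 0.699
```

Call:
{"name": "carry_out", "arguments": {"moves": [[[0,0,-1,0.95,0.06,-0.24,0.4],[0,0,-1,0,0,0,0.4],[0,0,-1,0,0,0,0.4],[0,0,-1,0,0,0,0.4],[-1,0,0,0,0,0,0.4],[-1,0,0,0,0,0,0.4],[-1,0,0,0,0,0,0.4],[-1,0,0,0,0,0,0.4]]]}}

```text
time: 7.82
tool_pos: [0.6017, 0.1152, 0.3516]
tool_rot: [0.118, 0.658, 0.732, 0.131]
contact_force: [0.6, -0.5, 0.1]
gripper_width: 0.698
```

Call:
{"name": "carry_out", "arguments": {"moves": [[[-1,0,0,0,0,0,0.4],[-1,0,0,0,0,0,0.4],[-1,0,0,0,0,0,0.4],[0,0,0,0,0,0,0.4],[0,0,0,0,0,0,0.4]]]}}

```text
time: 8.23
tool_pos: [0.6005, 0.1149, 0.3502]
tool_rot: [0.2, 0.638, 0.709, 0.223]
contact_force: [0.9, -0.0, 0.5]
gripper_width: 0.697
```

```bash
python3 shot.py c1 wrist scene side
```

```text
[[-0.1061  0.8158  0.5685  0.6005]
 [ 0.9944  0.0869  0.0609  0.1149]
 [ 0.0002  0.5718 -0.8204  0.3502]
 [ 0.      0.      0.      1.    ]] 8.3833 [ 0.0529 -0.4051  1.8992  0.0355  1.037  -1.6324]
```

View pics/wristc1.png

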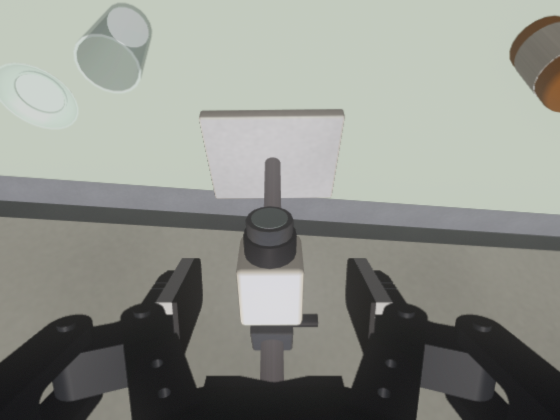

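The lens front face is visible as an ellipse near (270,219), with the white camera body top below it at ~(271,300).

Run:
```python
import cv2,pickle,numpy as np
im=cv2.imread('pics/wristc1.png')[195:335,225:320];cv2.imwrite('pics/z7.png',cv2.resize(im[:80],None,fx=7,fy=7,interpolation=cv2.INTER_CUBIC))
z=pickle.load(open('c1.pkl','rb'))['wrist']['z_map'];print(z[200:325:5,270].round(3))
```

```text
[0.497 0.493 0.327 0.321 0.314 0.307 0.303 0.303 0.307 0.308 0.307 0.309
 0.312 0.316 0.317 0.315 0.319 0.322 0.325 0.328 0.331 0.336 0.339 0.343
 0.347]
```

View pics/z7.png

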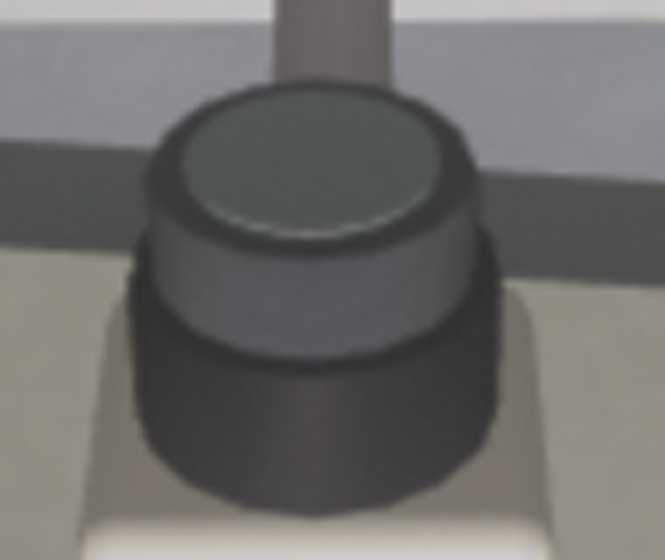

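Run:
```python
from h import *
import pickle
np.set_printoptions(precision=4,suppress=True)
d=pickle.load(open('c1.pkl','rb'));W=d['wrist'];Tw=W['Tw']
def fit(m,nm):
    v,u=np.nonzero(m);z=W['z_map'][v,u];ok=z>0;P=pts(W,np.c_[u,v][ok],Tw)
    c=np.median(P,0)
    for _ in range(3):
        q=P[np.linalg.norm(P-c,axis=1)<.06];c=q.mean(0);n=np.linalg.svd(q-c)[2][2];r=(q-c)@n;P=q[abs(r)<max(2.5*r.std(),.001)]
    n*=np.sign(n[2]+.5*0) if abs(n[2])>.6 else np.sign(n[0]);print(nm,len(q),c,n,r.std());return c,n
m=np.zeros((420,560),np.uint8);cv2.ellipse(m,(270,219),(21,10),0,0,360,1,-1)
c,n=fit(m,'front')
m=np.zeros((420,560),np.uint8);cv2.rectangle(m,(244,276),(297,318),1,-1)
ct,nt=fit(m,'top')
r=rays(W,[[269.6,219.1],[245.4,219],[293.6,219]])@Tw[:3,:3].T;o=Tw[:3,3]
L=o+r*(((c-o)@n)/(r@n))[:,None];print('lens',L,'dia',np.linalg.norm(L[2]-L[1]))
print('tilt from front',np.arcsin(n[2]),'from top',np.arccos(nt[2]),'yaw front',np.arctan2(n[1],n[0]),'yaw top',np.arctan2(-nt[1],-nt[0]),'n.nt',n@nt)
# top face left/right edges for yaw
e=rays(W,[[243.5,280],[241,315],[298.5,280],[301.5,315]])@Tw[:3,:3].T
E=o+e*(((ct-o)@nt)/(e@nt))[:,None];print('edges',E,np.linalg.norm(E[2]-E[0]))
for v in (E[1]-E[0],E[3]-E[2]): print(np.arctan2(v[1],v[0]))
print('axis mid',(E[0]+E[2])/2,(E[1]+E[3])/2)
for n_ in ('scene','side'): print(n_,proj(d[n_],d[n_]['world_from_camera'],L[:1]))
```

```text
front 692 [0.7114 0.1245 0.237 ] [0.9415 0.1063 0.3198] 0.0004377337116977305
top 2280 [0.7677 0.1307 0.2831] [-0.3213 -0.0398  0.9462] 0.000495120898092095
lens [[0.7114 0.124  0.2374]
 [0.7138 0.1033 0.2371]
 [0.709  0.1446 0.2374]] dia 0.041616056096609774
tilt from front 0.32547095611512555 from top 0.3296460421599868 yaw front 0.11237616699597978 yaw top 0.12315388106660632 n.nt -0.004157260299675361
edges [[0.7505 0.1052 0.2762]
 [0.7924 0.1054 0.2904]
 [0.7451 0.1529 0.2763]
 [0.786  0.1617 0.2906]] 0.04804108130461541
0.004819498045136366
0.21110486704736173
axis mid [0.7478 0.1291 0.2763] [0.7892 0.1336 0.2905]
scene [[341.9945 215.3601]]
side [[225.5834 192.4155]]
```

Wrist measurement of the lens: (0.711, 0.124, 0.237), diameter 41.6 mm (42 nominal), tilt 0.327, yaw 0.117. The face and body-top planes agree. Now back to grasp the holder.

Call:
{"name": "carry_out", "arguments": {"moves": [[[1,0,0,0,0,0,0.4],[1,0,0,0,0,0,0.4],[1,0,0,0,0,0,0.4],[1,0,0,0,0,0,0.4],[1,0,0,0,0,0,0.4],[1,0,0,0,0,0,0.4],[1,0,0,0,0,0,0.4],[0,0,1,0,0,0,0.4]]]}}

```text
time: 9.05
tool_pos: [0.6044, 0.1146, 0.3502]
tool_rot: [-0.001, 0.701, 0.713, -0.002]
contact_force: [-0.2, 0.4, -0.5]
gripper_width: 0.703
```

Call:
{"name": "carry_out", "arguments": {"moves": [[[0,0,1,0,0,0,0.4],[0,0,1,0,0,0,0.4],[0,0,0.9,0,0,0,0.4],[0,0,0,-0.88,0.03,0.42,0.4],[0,0,0,-0.88,0.03,0.42,0.4],[0,0,0,-0.88,0.03,0.42,0.4],[0,0,0,-0.88,0.03,0.42,0.4],[0,0,0,-0.88,0.03,0.42,0.4]]]}}

```text
time: 9.72
tool_pos: [0.5673, -0.0597, 0.2669]
tool_rot: [0.0, 0.785, 0.62, 0.0]
contact_force: [0.7, -0.6, -0.4]
gripper_width: 0.7
```

Call:
{"name": "carry_out", "arguments": {"moves": [[[0,0,0,-0.88,0.03,0.42,0.4],[0,0,0,-0.88,0.03,0.42,0.4],[0,0,0,-0.88,0.03,0.42,0.4],[0,0,0,-0.88,0.03,0.42,0.4],[0,0,0,-0.88,0.03,0.42,0.4],[0,0,0,0,0,0,0.4],[0,0,0,0,0,0,0.4]]]}}

```text
time: 10.3
tool_pos: [0.5314, -0.2322, 0.1818]
tool_rot: [-0.001, 0.786, 0.618, -0.0]
contact_force: [0.1, 1.2, -0.3]
gripper_width: 0.7
```

```bash
python3 shot.py r2 wrist
python3 - <<'E'
from h import *
T=tcp();print(T[:3,:3].T@(np.array([.5296,-.2297,.077])-T[:3,3])/.04,np.degrees(np.arctan2(T[1,0],T[0,0])))
E
```

```text
[[ 0.2355  0.9719 -0.0022  0.5314]
 [ 0.9719 -0.2355  0.0017 -0.2322]
 [ 0.0011 -0.0026 -1.      0.1818]
 [ 0.      0.      0.      1.    ]] 10.35 [-0.5385 -0.0182  1.7664  0.0005  1.3941 -1.8736]
[ 0.02216823 -0.07040252  2.6498409 ] 76.49324470338382
```

View pics/wristr2.png

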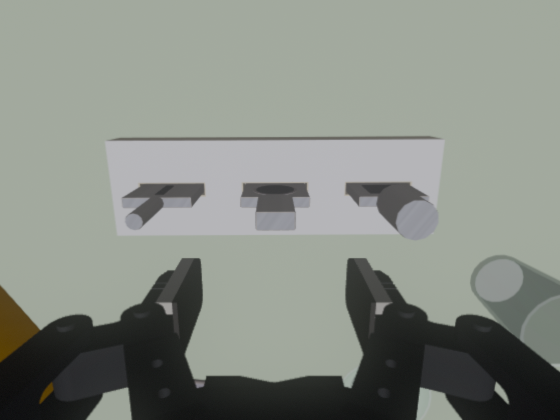

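The tab is centred between the fingers at column ~275. Descending.

Call:
{"name": "carry_out", "arguments": {"moves": [[[0,0,0,0.02,-0.07,0.6,0.4],[0,0,0,0,0,0.6,0.4],[0,0,0,0,0,0.6,0.4],[0,0,0,0,0,0.5,0.4],[0,0,0,0,0,0.3,0.4],[0,0,0,0,0,0,0.4],[0,0,0,0,0,0,0.4]]]}}

```text
time: 10.93
tool_pos: [0.5298, -0.2286, 0.0796]
tool_rot: [0.0, 0.784, 0.62, 0.0]
contact_force: [0.0, 0.1, 1.1]
gripper_width: 0.699
```

```bash
python3 shot.py r3 wrist
```

```text
[[ 0.2308  0.973   0.0004  0.5298]
 [ 0.973  -0.2308 -0.0001 -0.2286]
 [ 0.      0.0004 -1.      0.0796]
 [ 0.      0.      0.      1.    ]] 10.9833 [-0.5367  0.0807  1.8473  0.0001  1.2112 -1.8742]
```

View pics/wristr3.png

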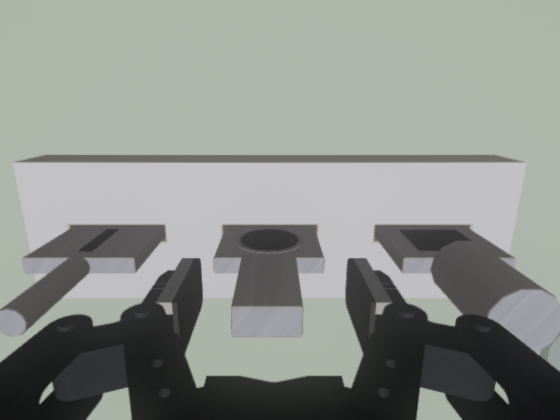

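Run:
```python
from h import *
import pickle
d=pickle.load(open('r3.pkl','rb'));W=d['wrist'];T=d['T']
P=plane(W,[[232.5,307],[301.5,307],[301.5,334],[233,335]],W['Tw'],.116);print(P.round(4),P.mean(0).round(4),(P.mean(0)-T[:3,3])@T[:3,:3])
```

```text
[[ 0.5212 -0.24    0.116 ]
 [ 0.5265 -0.2178  0.116 ]
 [ 0.5366 -0.22    0.116 ]
 [ 0.5316 -0.2427  0.116 ]] [ 0.529  -0.2301  0.116 ] [-0.00170746 -0.00045101 -0.03642881]
```

Off by only 1.7 mm. I'll correct that, lower 2 mm and close.

Call:
{"name": "carry_out", "arguments": {"moves": [[[0,0,0,-0.04,0,0.05,0.4],[0,0,0,0,0,0,0],[0,0,0,0,0,0,-1],[0,0,0,0,0,0,-1],[0,0,0,0,0,0,-1],[0,0,0,0,0,0,-1],[0,0,0,0,0,0,-1],[0,0,0,0,0,0,-1]]]}}

```text
time: 11.65
tool_pos: [0.5292, -0.2311, 0.0778]
tool_rot: [0.001, 0.785, 0.62, 0.0]
contact_force: [-0.1, 0.6, 5.8]
gripper_width: 0.271
```

```bash
python3 shot.py r4 wrist; python3 -c "
from h import *
s=state();print(s['gripper_width'],s['contact_force'],s['ft_torque'])"
```

```text
[[ 0.2322  0.9727  0.0013  0.5292]
 [ 0.9727 -0.2322 -0.0008 -0.2311]
 [-0.0005  0.0014 -1.      0.0778]
 [ 0.      0.      0.      1.    ]] 11.7 [-0.5406  0.0841  1.8489 -0.      1.2072 -1.8771]
0.27314901406078046 [-0.38206744  0.57259081  5.71567265] [0.05615575 0.07824061 0.01315684]
```

View pics/wristr4.png

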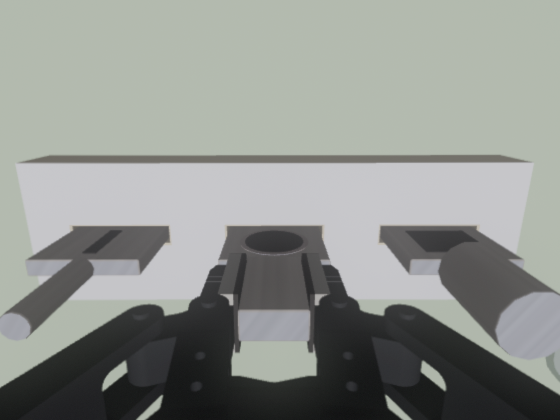

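The jaws closed on the tab (opening 23 mm). Lifting straight up.

Call:
{"name": "carry_out", "arguments": {"moves": [[[0,0,0,0,0,-0.2,-1],[0,0,0,0,0,-0.4,-1],[0,0,0,0,0,-0.5,-1],[0,0,0,0,0,-0.7,-1],[0,0,0,0,0,-0.9,-1],[0,0,0,0,0,-0.9,-1],[0,0,0,0,0,-0.9,-1],[0,0,0,0,0,0,-1]]]}}

```text
time: 12.37
tool_pos: [0.5315, -0.2324, 0.2663]
tool_rot: [0.006, 0.785, 0.62, 0.002]
contact_force: [1.1, -0.3, 0.7]
gripper_width: 0.27
```

```bash
python3 shot.py l1 wrist scene side
```

```text
[[ 0.2321  0.9726  0.0117  0.5315]
 [ 0.9727 -0.232  -0.0071 -0.2324]
 [-0.0042  0.013  -0.9999  0.2663]
 [ 0.      0.      0.      1.    ]] 12.5167 [-0.5405 -0.0759  1.6986 -0.0001  1.5197 -1.8771]
```

View pics/sidel1.png

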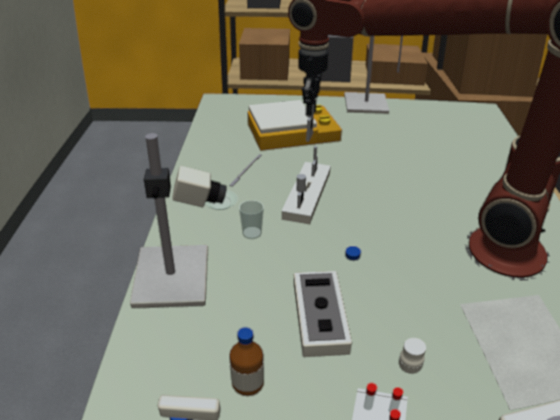

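View pics/wristl1.png

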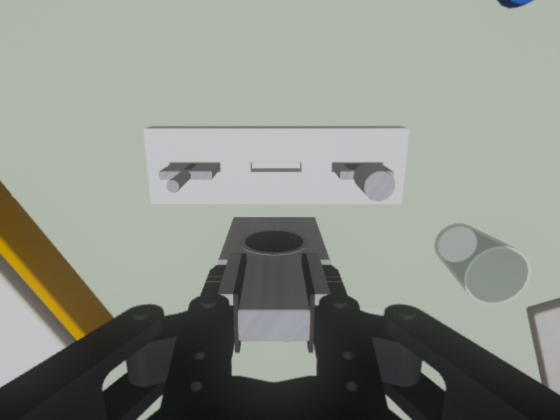

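The holder is held square and the middle slot is empty. Moving to the camera, then turning and leaning.

Call:
{"name": "carry_out", "arguments": {"moves": [[[0,0,0,0.6,-0.06,0,-1],[0,0,0,0.9,-0.06,0,-1],[0,0,0,0.9,-0.06,0,-1],[0,0,0,0.9,-0.06,0,-1],[0,0,0,0.9,-0.06,0,-1],[0,0,0,0.9,-0.06,0,-1],[0,0,0,0.9,-0.06,0,-1],[0,0,0,0.9,-0.06,0,-1]]]}}

```text
time: 13.18
tool_pos: [0.5725, 0.044, 0.2535]
tool_rot: [-0.002, 0.785, 0.62, -0.002]
contact_force: [0.6, -0.2, -1.5]
gripper_width: 0.276
```

Call:
{"name": "carry_out", "arguments": {"moves": [[[0,0,0,0.9,-0.06,0,-1],[0,0,0,0.7,-0.06,0,-1],[0,0,-0.8,0,0,0,-1],[0,0,-0.8,0,0,0,-1],[0,0,-0.8,0,0,0,-1],[0,0,-0.8,0,0,0,-1],[0,0,-0.8,0,0,0,-1],[0,0,0,0,0,0,-1]]]}}

```text
time: 13.85
tool_pos: [0.5827, 0.1055, 0.2534]
tool_rot: [-0.002, 0.665, 0.747, -0.002]
contact_force: [-0.3, 0.1, -0.1]
gripper_width: 0.274
```

Call:
{"name": "carry_out", "arguments": {"moves": [[[-0.75,0,0,0,0,0,-1],[-0.75,0,0,0,0,0,-1],[-0.75,0,0,0,0,0,-1],[-0.75,0,0,0,0,0,-1],[-0.75,0,0,0,0,0,-1],[0,0,0,0,0,0,-1],[0,0,0,0,0,0,-1]]]}}

```text
time: 14.43
tool_pos: [0.5827, 0.1054, 0.2547]
tool_rot: [0.107, 0.657, 0.736, 0.12]
contact_force: [0.4, -0.2, -0.8]
gripper_width: 0.269
```

```bash
cat > tgt.py <<'E'
from h import *
np.set_printoptions(precision=4,suppress=True)
t,y=.327,.117
xf=np.array([np.cos(t)*np.cos(y),np.cos(t)*np.sin(y),np.sin(t)]);yf=np.array([-np.sin(y),np.cos(y),0]);zf=np.cross(xf,yf)
foc=np.array([.7114,.124,.2374])-.12*xf
T=tcp();goal=foc+.0278*zf
Rg=np.c_[yf,np.cross(-zf,yf),-zf]
print('T',T,'goal',goal);print('shift units',T[:3,:3].T@(goal-T[:3,3])/.04,'turn units',R.from_matrix(T[:3,:3].T@Rg).as_rotvec(degrees=True)/5)
E
python3 tgt.py
```

```text
T [[-0.1134  0.9423  0.315   0.5827]
 [ 0.9935  0.1074  0.0365  0.1054]
 [ 0.0006  0.3171 -0.9484  0.2547]
 [ 0.      0.      0.      1.    ]] goal [0.5897 0.1097 0.2252]
shift units [ 0.0854 -0.0593  0.759 ] turn units [-0.0494  0.0059 -0.0382]
```

Call:
{"name": "carry_out", "arguments": {"moves": [[[-0.05,0,0,0.04,-0.03,0.25,-1],[0,0,0,0.04,-0.03,0.25,-1],[0,0,0,0,0,0.26,-1],[0,0,0,0,0,0,-1],[0,0,0,0,0,0,-1],[0,0,0,0,0,0,-1]]]}}

```text
time: 14.93
tool_pos: [0.5916, 0.1096, 0.227]
tool_rot: [0.11, 0.656, 0.736, 0.123]
contact_force: [1.5, 0.6, -1.1]
gripper_width: 0.272
```

```bash
python3 tgt.py; python3 shot.py f1 wrist scene side
```

```text
T [[-0.1145  0.9396  0.3227  0.5916]
 [ 0.9934  0.1083  0.0373  0.1096]
 [ 0.0001  0.3248 -0.9458  0.227 ]
 [ 0.      0.      0.      1.    ]] goal [0.5897 0.1097 0.2252]
shift units [ 0.0069 -0.0592  0.0275] turn units [ 0.0437  0.0074 -0.0247]
[[-0.1145  0.9396  0.3227  0.5916]
 [ 0.9934  0.1083  0.0373  0.1096]
 [ 0.0001  0.3248 -0.9458  0.227 ]
 [ 0.      0.      0.      1.    ]] 15.0833 [ 0.0496 -0.2132  1.8946  0.0234  1.1282 -1.6424]
```

View pics/sidef1.png

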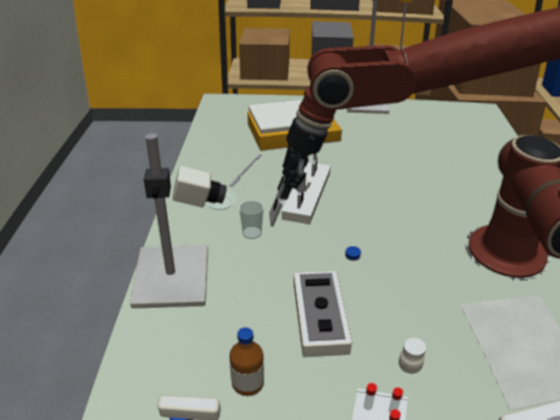

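View pics/wristf1.png

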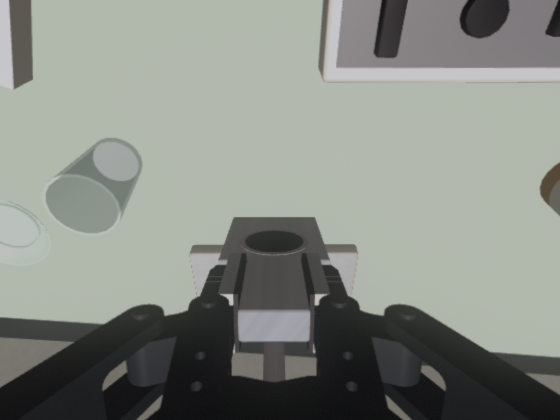

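View pics/scenef1.png

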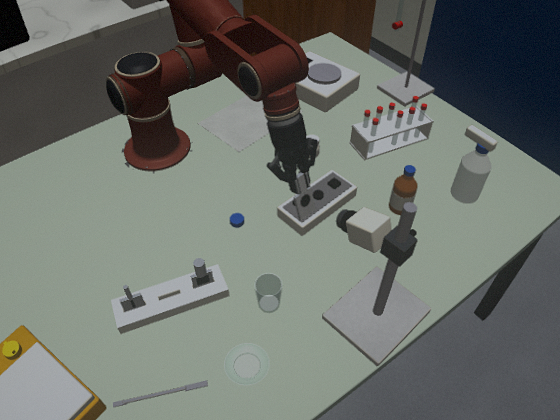

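All views show the plate in front of the lens. It sits unchanged in the gripper, keys up, the other two holders in place. A small correction, then a check of the window position.

Call:
{"name": "carry_out", "arguments": {"moves": [[[0,0,0,0,-0.05,0.03,-1],[0,0,0,0,0,0,-1],[0,0,0,0,0,0,-1],[0,0,0,0,0,0,-1],[0,0,0,0,0,0,-1],[0,0,0,0,0,0,-1]]]}}

```text
time: 15.58
tool_pos: [0.5899, 0.1094, 0.2257]
tool_rot: [0.11, 0.656, 0.736, 0.123]
contact_force: [0.2, -0.4, -0.7]
gripper_width: 0.273
```

```bash
python3 tgt.py; python3 shot.py f2 wrist scene side >/dev/null
python3 - <<'E'
from tgt import *
import pickle
d=pickle.load(open('f2.pkl','rb'));W=d['wrist'];Tw=W['Tw']
m=np.zeros((420,560),np.uint8);cv2.ellipse(m,(274,242),(20,6),0,0,360,1,-1)
v,u=np.nonzero(m);P=pts(W,np.c_[u,v],Tw);c=P.mean(0)
n=np.linalg.svd(P-c)[2][2];n*=np.sign(n@xf)
print('window front face in focus frame',np.c_[xf,yf,zf].T@(P.mean(0)-foc),'angle n/x (weak)',np.arccos(n@xf))
r=rays(W,[[274,242]])@Tw[:3,:3].T;o=Tw[:3,3]
p=o+r*(((foc-.004*xf-o)@xf)/(r@xf))[:,None];print('ray on plate front',(p-foc)@np.c_[xf,yf,zf])
for k in ('scene','side'): print(k,'expected window/lens px',proj(d[k],d[k]['world_from_camera'],[foc,foc+.12*xf]))
a=cv2.imread('pics/scenef2.png')[150:250,250:400];b=cv2.imread('pics/sidef2.png')[140:240,180:330]
cv2.imwrite('pics/fin.png',cv2.resize(np.vstack([a,b]),None,fx=3,fy=3))
E
```

```text
T [[-0.1146  0.9393  0.3235  0.5899]
 [ 0.9934  0.1083  0.0373  0.1094]
 [ 0.      0.3257 -0.9455  0.2257]
 [ 0.      0.      0.      1.    ]] goal [0.5897 0.1097 0.2252]
shift units [ 0.0067 -0.0083  0.0102] turn units [ 0.0543  0.0081 -0.0237]
T [[-0.1145  0.9393  0.3235  0.5899]
 [ 0.9934  0.1083  0.0372  0.1094]
 [-0.0001  0.3256 -0.9455  0.2256]
 [ 0.      0.      0.      1.    ]] goal [0.5897 0.1097 0.2252]
shift units [ 0.0077 -0.0081  0.0085] turn units [ 0.0535  0.0088 -0.0239]
window front face in focus frame [-0.0044  0.0007  0.0054] angle n/x (weak) 0.352160414825819
ray on plate front [[-0.004   0.0006  0.0045]]
scene expected window/lens px [[302.9569 199.146 ]
 [342.0002 215.3835]]
side expected window/lens px [[278.7387 205.2679]
 [225.5629 192.4139]]
```

View pics/fin.png

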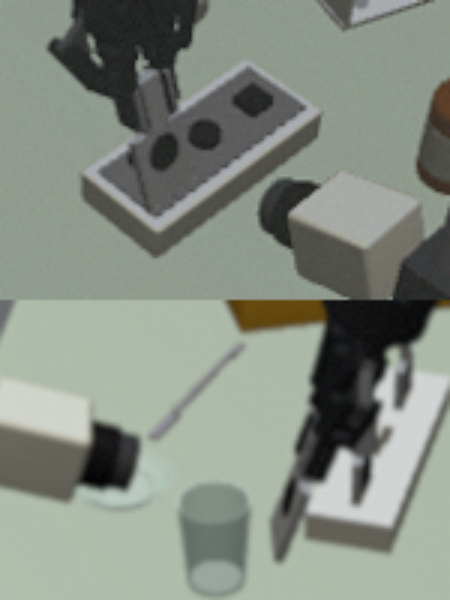

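The quick plane fit gives an angle of 0.35 that doesn't fit. I'll verify with a larger plate region, using the in-slot picture (holder known upright) as the reference.

```bash
python3 - <<'E' | grep -v "^T\|goal\|shift\|^ \["
from tgt import *
import pickle
for k in ('r4','l1','f2'):
    d=pickle.load(open(k+'.pkl','rb'));W=d['wrist'];I=np.eye(4);H=W['hand_eye']
    for nm,poly in (('plate',[(238,222),(311,222),(320,258),(232,258)]),('tab',[(252,262),(298,262),(303,302),(247,302)])):
        m=np.zeros((420,560),np.uint8);cv2.fillPoly(m,[np.array(poly)],1)
        if nm=='plate': cv2.ellipse(m,(274,242),(34,13),0,0,360,0,-1)
        if nm=='plate' and k=='r4': m[:226]=0
        v,u=np.nonzero(m);P=pts(W,np.c_[u,v],H);c=np.median(P,0);P=P[np.linalg.norm(P-c,axis=1)<.04]
        c=P.mean(0);n=np.linalg.svd(P-c)[2][2];n*=np.sign(n[1]);print(k,nm,len(P),'n in tool',n,'lean',np.arctan2(n[2],n[1]),'rms',((P-c)@n).std(),'z span',np.ptp(P[:,2]),'c',c)
E
cmp pics/wristr4.png pics/wristf2.png | head -1
python3 - <<'E'
import cv2
b=[cv2.resize(cv2.imread(f'pics/wrist{k}.png')[200:350,200:350],None,fx=3,fy=3) for k in('r4','f2')]
# edges
cv2.imwrite('pics/cmp.png',cv2.resize(cv2.hconcat(b),(800,400)))
E
```

```text
r4 plate 1251 n in tool [ 0.0002  0.9956 -0.0936] lean -0.09378210899917104 rms 0.001830774409863245 z span 0.0634018020849971 c [ 0.0019 -0.0057  0.0227]
r4 tab 2122 n in tool [-0.0011  1.     -0.0023] lean -0.002328874842642339 rms 0.00029582622710274715 z span 0.03427648993091806 c [ 0.001  -0.0064 -0.0201]
l1 plate 1357 n in tool [-0.0009  0.9999 -0.0161] lean -0.01611129908052802 rms 0.0005286880165714674 z span 0.06048573196289847 c [ 0.0017 -0.0045  0.0338]
l1 tab 2126 n in tool [-0.0016  1.     -0.0022] lean -0.002207303962038184 rms 0.0002881009714629504 z span 0.034997115472412604 c [ 0.001  -0.0063 -0.0201]
f2 plate 1359 n in tool [-0.0006  0.9999 -0.0159] lean -0.01593170579074233 rms 0.0005329838978698577 z span 0.06041944234802474 c [ 0.0018 -0.0039  0.0336]
f2 tab 2128 n in tool [ 0.0011  1.     -0.0021] lean -0.0020623347056896234 rms 0.0002964717472352699 z span 0.035359822509606065 c [ 0.0012 -0.0057 -0.0202]
pics/wristr4.png pics/wristf2.png differ: byte 44, line 3
```

View pics/cmp.png

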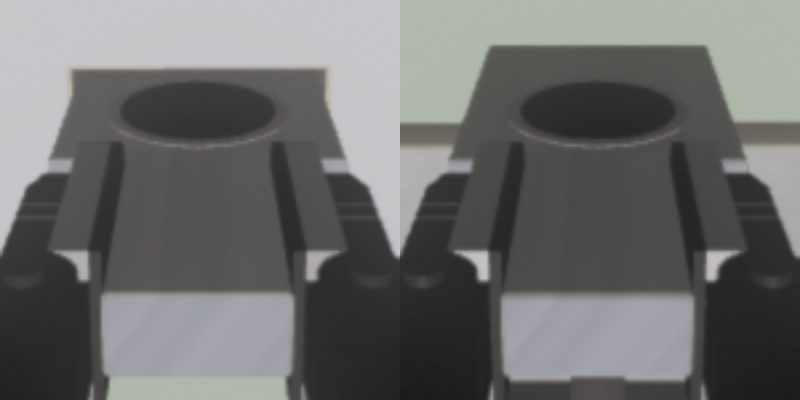

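The plate and tab are parallel to the tool within 0.02 rad and unchanged since the grasp. The odd angle came from the window recess. Handing in.

```bash
python3 -c "
from h import *
s=state();print(s['time'],abs(s['joint_vel']).max(),s['gripper_width']);ticket.job_done()"
```

```text
15.7333 0.0030655054932917343 0.27191899694853217
the job is handed in; nothing more can be done
```

I pressed the round key and then the bar key, lifted the round-window holder from the middle slot, and handed the job in at 15.7 s with the holder held in front of the lens. No verdict was given.

- **Keys:** both keys were pushed to their end stop (7.8 N and 9.2 N). The round key was back up before I pressed the bar. I never touched the square key.
- **Grip:** the tab is held across its 24 mm.
- **Position at the end:** the gripper pose is under 1 mm from the pose I worked out for the focus point, and tilt and yaw are within 0.01 rad. Plate and tab are parallel to the tool within 0.02 rad. The arm was still.
- **Surroundings:** the last pictures show the other two holders in their slots. The camera, beaker and bottle look unmoved.

Three checks disagreed:

- **Fixed cameras:** "scene" and "side" differed from each other by about 13 mm at the keys, far more than the 2 mm stated. I used the wrist camera instead; it gave the correct lens diameter and tab size.
- **Window height:** the wrist image puts the window about 5 mm higher than the gripper pose does, still inside the 15 mm limit.
- **Plate angle:** one rough fit over the window gave 0.35 rad off square. The fit over the whole plate ruled it out; I put it down to the window's recess.

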